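Free the wax-seized clamp knob of a microtome blade holder

ROBOT

A 6-joint arm with a two-finger parallel gripper is mounted at the origin on the work surface. World frame = base frame: x ahead of the robot, y to its left, z up, the work surface at z = 0. Lengths are in m, angles in rad, forces in N, time in s.
With the tool pointing down it reaches from about 0.35 to 0.8 m from the base axis. Payload 7.3 kg.
Tool frame: the origin (TCP) lies between the finger pads; the fingertips stand ahead of it and the grasp point (between the pads) lies 3 mm ahead of it (env.nose_length is the z of the fingertips in the tool frame, in m); z points along the fingers, y is the direction in which the jaws open and shut (so a half turn about z gives the same grasp; the last joint's range is limited). The gripper opens to 85 mm and grips with 20 to 120 N. Pads are 22 mm wide; open, the fingers measure 114 mm over their backs; the gripper's body (76 mm by 85 mm) begins 54 mm behind the grasp point. The pads swing forward as they close: fully open they stand 13 mm farther back than shut.
Start: joints at [1.165, 0.342, 1.524, -0, 1.275, -0.146], TCP at [0.135, 0.507, 0.253] pointing down, gripper open.
Joint ranges: [-2.53, 2.53], [-0.77, 2.02], [0.04, 2.7], [-1, 4.14], [0.28, 2.66], [-3.11, 3.11]. Speed limits (rad/s): [2.57, 2.57, 3.14, 3.14, 3.14, 3.14].

INTERFACE

Orientations are given as a unit quaternion [x, y, z, w].
In Python, from rig import env gives the robot as it stands.
- The arm moves only by the tool carry_out, never from a script. Its argument "moves" is a list of rows, each a list of 3 entries, a list of its own where there are three numbers: the shift along the world's x, y, z in mm, then the turn, a rotation vector about the world's x, y, z in rad, then the finger opening in mm, from 0 to 85.4. In form: [[[tx, ty, tz], [rx, ry, rz], claw], ...]. A call has 1 to 5 rows; each row shifts and turns the commanded pose from where the row before left it; what a row does not reach is not made up. A row lasts 1/8 s, in which the tool goes at most 62.5 mm and 10.7 degrees, less where a joint would pass 70% of its speed; a pose out of reach is approached as far as the arm can. A call with a gripper value outside its range is refused whole. The fingers move at their own pace and stop on an object; "grip_force" is the grip in N (left out, the last holds). Time passes only in rows, so rows that do not move let the fingers close. It gives the time, the measured TCP pose, the force and the opening at its end, in the units of the state.
- env.get_obs(): the state, without advancing time (a new reading comes with each control period).
- env.capture(name): name is "scene" or "top" or "wrist"; returns a dict with "image" (384x512x3 uint8, red, green, blue), "fx", "fy", "cx", "cy" (pixels), "extrinsics" (4x4, takes a point from camera to world coordinates). Camera axes: x right, y up, looking along -z (the intrinsics and any distortion apply to the point x, -y, -z); pixel columns grow to the right and rows downward; lengths in m; the calibration is good to about 2 mm. A picture is of the moment at which its call begins. There is no depth.
- env.finish_job(): hands the job in, once; it reports no verdict.
The state is a dict: "time_s": time; "joint_pos": joint angles; "qd": joint speeds; "effort": joint torques, N m; "tcp_pos": TCP position; "tcp_rot": TCP orientation; "contact_force": force on the tool from outside, world axes, zero at the start; "ft_torque": the same for the moment, N m; "width": opening from 0.0 (shut) to 1.0 (fully open).
Only numpy, scipy, OpenCV 4.12 (cv2) and the standard library are available. Lean on these libraries where they do the work, as an engineer would, in place of code of your own. Each camera call takes 0.05 s, during which the arm holds its last target. There are 200 camera calls.

TASK

The red wing knob on top of one of the two blade holders is seized with old wax: rock it back and forth in small arcs of about 20 degrees to either side, anticlockwise first, then clockwise, twice each way, until it breaks free. Then turn it anticlockwise to its stop, where its white-tipped end points at the green mark, and let go. Leave the blue knob of the other holder alone and do not push the brown jar aside.

Things in the scene. Friction and masses are not known exactly. Their poses are not given: they have to be found in the camera images.
- red_knob (a joint): Red knob's angle about its upright axis, rad, anticlockwise (from above) positive; 0: white tip at the black mark; starts within 0.08. Friction 0.06 N m, stays where left, does not rise. Seized, it is blocked beyond -0.5 and +0.5. Swing it past +0.16, -0.16, +0.16, -0.16 (0.32 is a good swing) and it is free to turn on to its stop at +1.05 (green mark).
- red_knob_grip (a point): On the knob's axis, 10 mm below its top, 92 mm above the bench; turns with the knob, x along the wing to the white tip, z up. Wing: upright red bar 50 long (x), 14 thick (y), 34 mm high, to pinch across its thickness from above. Under it a wax-crusted dark collar, radius 19, 6 mm thick, 2 mm above the holder's flat grey top (100 x 84, 60 mm above the bench). Holder fixed.
- blue_knob (a joint): Angle of the other holder's wing knob, same shape but blue and without wax; rad, anticlockwise positive, within 0.08 of 0 at the start. It turns easily: leave it within 0.2 of 0. The holders are alike and stand left and right, 240 mm or more apart, either way round.
- jar: Loose brown specimen jar with a white cap, standing between the holders and the robot; diameter 44, height 62 mm; origin at the centre of its underside. Leave it standing where it is.

How it is judged:
By the outcome, as a careful person would: the job done as asked, in the order asked, and still so for the second after the job is handed in, with the robot touching nothing.
It also fails if it takes over 45 s, if anything falls off the work surface, if the arm or the gripper's body presses on something with over 40 N, if the wrist force passes 120 N, or if a joint passes its speed limit or range.

## Working session

There is one attempt and no reset: what is moved stays moved. The work goes in short steps, Python scripts to look and compute and a tool call to move; the robot and the scene stay as the last step left them, time stands still between calls to the robot, and variables do not carry over. Pictures are saved under pics/ and viewed, about 8 in all and at most 12, crops included, and the job is handed in when it is done.

Besides the shell and the picture viewer there is one more tool, called after "Emit:" as name(argument=value, ...) on one line, values as JSON. carry_out: Moves the arm, as the interface text tells. Its arguments: {"type":"object","properties":{"moves":{"type":"array","items":{"type":"array"}},"grip_force":{"type":"number"}},"required":["moves"]}

```bash
mkdir -p pics
cat > h.py <<'E'
import numpy as np, cv2
from rig import env
def snap(n,f):
    c=env.capture(n); cv2.imwrite(f'pics/{f}.png',c['image'][:,:,::-1]); np.savez(f'pics/{f}.npz',**{k:c[k] for k in('fx','fy','cx','cy','extrinsics')}); return c
def px2w(c,u,v,z):
    E=np.array(c['extrinsics']); d=E[:3,:3]@np.array([(u-c['cx'])/c['fx'],-(v-c['cy'])/c['fy'],-1]); o=E[:3,3]
    return o+d*(z-o[2])/d[2]
def w2px(c,p):
    E=np.array(c['extrinsics']); q=E[:3,:3].T@(np.array(p)-E[:3,3]); return c['cx']+c['fx']*q[0]/-q[2], c['cy']+c['fy']*q[1]/q[2]
E
python3 - <<'E'
from h import *
c=snap('top','top1'); print({k:v for k,v in c.items() if k!='image'})
d=snap('scene','scene1'); print(d.keys(), env.get_obs(), env.nose_length)
E
```

```text
{'fx': 470.34078067422064, 'fy': 470.34078067422064, 'cx': 258.32588511671395, 'cy': 202.4700991417771, 'extrinsics': array([[ 0.02404793,  0.99297312, -0.11587097,  0.40530361],
       [-0.99968741,  0.02467833,  0.00400885, -0.0032271 ],
       [ 0.00684018,  0.11573834,  0.99325618,  0.91323034],
       [ 0.        ,  0.        ,  0.        ,  1.        ]])}
dict_keys(['image', 'fx', 'fy', 'cx', 'cy', 'extrinsics']) {'time_s': 0.1, 'joint_pos': array([ 1.16500628e+00,  3.42668277e-01,  1.52489178e+00,  1.18793618e-05,
        1.27542187e+00, -1.46022232e-01]), 'qd': array([ 4.23268911e-04, -2.05631541e-03, -2.87103879e-03,  5.73473069e-04,
        4.38093102e-05,  1.48461021e-04]), 'effort': array([ 3.05426445e-03, -4.34452128e+01, -2.46490037e+01, -1.69968342e-05,
        4.80614704e-03,  1.80763863e-05]), 'tcp_pos': array([0.1347086 , 0.50709307, 0.25269791]), 'tcp_rot': array([ 1.29520714e-01,  9.91576473e-01, -6.66816261e-04, -1.94698349e-04]), 'contact_force': array([0.32241091, 0.07798207, 0.71920289]), 'ft_torque': array([-0.0102609 ,  0.04299389,  0.02022878]), 'width': 1.001843937171797} 0.022
```

View pics/top1.png

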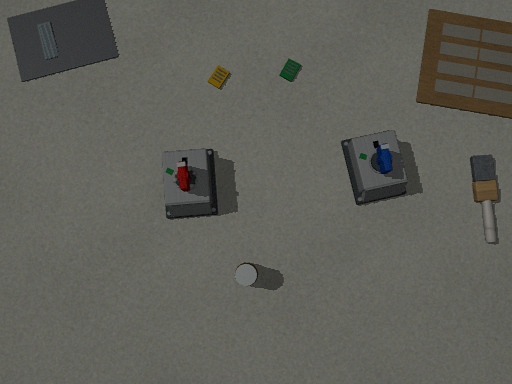

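View pics/scene1.png

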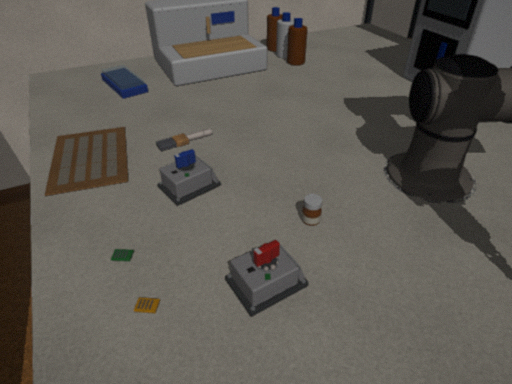

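The top view shows the red knob at about (183,177) with its white tip at (182,164), green mark at (170,171), blue knob at (384,160), and jar cap at (247,274). The scene view agrees.

Run:
```python
from h import *
c=snap('top','top2'); im=c['image']
h=cv2.cvtColor(im,cv2.COLOR_RGB2HSV)
m=((h[:,:,0]<8)|(h[:,:,0]>172))&(h[:,:,1]>170)&(h[:,:,2]>60)
m[:,:150]=0;m[:,230:]=0
v,u=np.nonzero(m);print(len(u),u.min(),u.max(),v.min(),v.max(),u.mean(),v.mean())
print('red',px2w(c,u.mean(),v.mean(),.095))
print('tip',px2w(c,182,164,.1),'jar',px2w(c,247,274,.062),'blue',px2w(c,384,160,.1),'green',px2w(c,170,171,.06),'black',px2w(c,184,160,.06))
for p in [(163,150),(209,150),(211,205),(166,208)]: print(px2w(c,*p,.06))
cv2.imwrite('pics/crop2.png',cv2.resize(im[135:230,140:235,::-1],None,fx=6,fy=6,interpolation=cv2.INTER_CUBIC))
```

```text
184 177 187 161 188 182.21195652173913 176.91847826086956
red [0.5427056 0.1285314 0.095    ]
tip [0.56481682 0.12908017 0.1       ] jar [0.37522877 0.01050569 0.062     ] blue [ 0.58101713 -0.22614096  0.1       ] green [0.55903253 0.15705667 0.06      ] black [0.58024706 0.13222648 0.06      ]
[0.5980464 0.1717721 0.06     ]
[0.60022329 0.08686005 0.06      ]
[0.49805039 0.07951426 0.06      ]
[0.49052375 0.16120234 0.06      ]
```

View pics/crop2.png

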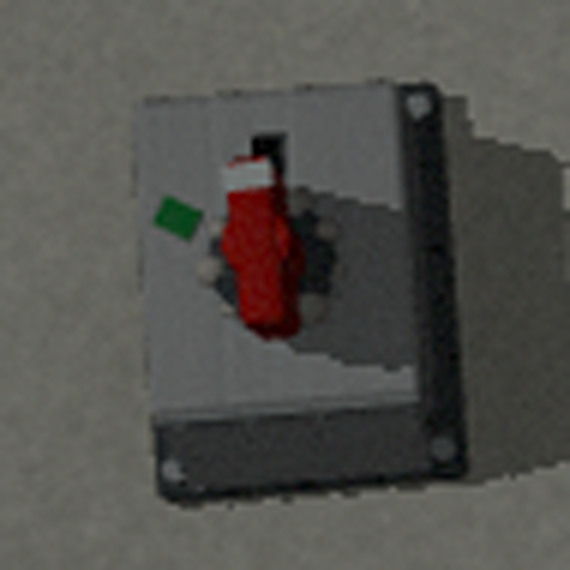

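Emit:
carry_out(moves=[[[40,-37,0],[0,0,0.036],85],[[40,-37,0],[0,0,0.036],85],[[40,-37,0],[0,0,0.036],85],[[40,-37,0],[0,0,0.036],85],[[40,-37,0],[0,0,0.036],85]])

```text
time_s: 0.78
tcp_pos: [0.3359, 0.321, 0.2533]
tcp_rot: [0.039, 0.999, 0.0, 0.0]
contact_force: [0.2, 0.0, -0.8]
width: 0.997
```

Emit:
carry_out(moves=[[[40,-37,0],[0,0,0.036],85],[[40,-37,0],[0,0,0.036],85],[[40,-37,0],[0,0,0.036],85],[[40,-37,0],[0,0,0.036],85],[[0,0,0],[0,0,0],85]])

```text
time_s: 1.4
tcp_pos: [0.4969, 0.1718, 0.2526]
tcp_rot: [-0.03, 1.0, -0.0, -0.0]
contact_force: [-0.2, -0.1, 0.6]
width: 0.999
```

Run:
```python
from h import *
c=snap('wrist','w1'); o=env.get_obs(); print(o['tcp_pos'],o['tcp_rot'],o['time_s']); print({k:v for k,v in c.items() if k!='image'})
```

```text
[0.49538724 0.17318885 0.25260571] [-3.04396612e-02  9.99536357e-01  1.49586568e-05 -7.05004829e-04] 1.45
{'fx': 314.6126862783989, 'fy': 314.6126862783989, 'cx': 257.79544477013343, 'cy': 189.8100913980803, 'extrinsics': array([[-5.98160426e-02, -9.50350272e-01, -3.05379111e-01,
         4.18996729e-01],
       [ 9.98209404e-01, -5.69982995e-02, -1.81433064e-02,
         1.67524408e-01],
       [-1.63593893e-04, -3.05917561e-01,  9.52057991e-01,
         3.72633177e-01],
       [ 0.00000000e+00,  0.00000000e+00,  0.00000000e+00,
         1.00000000e+00]])}
```

View pics/w1.png

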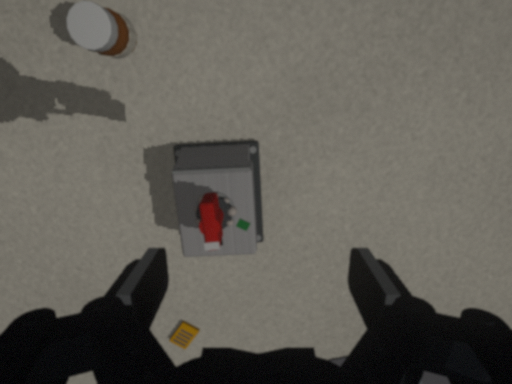

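Wrist view: red wing centre about (211,217) with white tip at (211,244) pointing along +x, green mark (243,225), jar (92,26). I'll fit the wing box to both views.

```bash
cat > fit.py <<'E'
from h import *
from scipy.optimize import minimize
def masks(im):
    h=cv2.cvtColor(im,cv2.COLOR_RGB2HSV)
    return ((h[:,:,0]<8)|(h[:,:,0]>172))&(h[:,:,1]>170)&(h[:,:,2]>50)
def sil(c,p,x0=-.025,x1=.018,S=8):
    x,y,a=p; R=np.array([[np.cos(a),-np.sin(a)],[np.sin(a),np.cos(a)]])
    pts=[w2px(c,[*(R@[i,j]+[x,y]),k]) for i in(x0,x1) for j in(-.007,.007) for k in(.068,.102)]
    hull=cv2.convexHull(np.float32(pts))
    m=np.zeros((384*2,512*2),np.uint8); cv2.fillConvexPoly(m,np.int32(np.round((hull+.5)*2*16)),255,shift=4)
    return cv2.resize(m,(512,384),interpolation=cv2.INTER_AREA)/255.
def fit(views,p0):
    ms=[masks(c['image']) for c in views]
    for c,m in zip(views,ms):
        s=sil(c,p0)>0; m&=cv2.dilate(s.astype(np.uint8),np.ones((31,31)))>0
    def cost(q):
        return sum(np.abs(sil(c,q[:3],x1=q[3])-m).sum()/m.sum() for c,m in zip(views,ms))
    sim=np.array([[*p0,.018]]*5)+np.vstack([np.zeros(4),np.diag([.006,.006,.15,.004])])
    r=minimize(cost,sim[0],method='Nelder-Mead',options=dict(initial_simplex=sim,xatol=1e-5,fatol=1e-4,maxiter=400))
    return r.x,r.fun
E
python3 - <<'E'
from fit import *
def ld(f): 
    d=dict(np.load(f'pics/{f}.npz')); d['image']=cv2.imread(f'pics/{f}.png')[:,:,::-1].copy(); return d
t,w=ld('top2'),ld('w1')
for v in ([t],[w],[t,w]): print(fit(v,[.542,.129,.1]))
print('w: red',px2w(w,211,217,.092),'green',px2w(w,243,225,.06),'jar',px2w(w,92,26,.062))
E
```

```text
(array([0.55236515, 0.13157319, 0.20973608, 0.00680877]), np.float64(0.2619358854652973))
(array([0.54959866, 0.12956259, 0.11807252, 0.00895262]), np.float64(0.15368723098995696))
(array([0.5518551 , 0.13101038, 0.18782676, 0.00650625]), np.float64(0.4535733896087794))
w: red [0.53918472 0.12950283 0.092     ] green [0.56018081 0.15988611 0.06      ] jar [0.37485279 0.01725454 0.062     ]
```

Emit:
carry_out(moves=[[[25,-21,-15],[0,0,0],85],[[25,-21,-15],[0,0,0],85],[[0,0,0],[0,0,0],85]])

```text
time_s: 1.82
tcp_pos: [0.5444, 0.1323, 0.2218]
tcp_rot: [-0.032, 0.999, -0.0, -0.001]
contact_force: [-0.6, 0.1, -0.6]
width: 0.995
```

Run:
```python
from fit import *
c=snap('wrist','w2'); o=env.get_obs(); print(o['tcp_pos'],o['tcp_rot'],o['time_s'])
r=fit([c],[.545,.13,.12]); print(r)
p=np.array(w2px(c,[.545,.13,.09])); u0,v0=(p-[60,50]).astype(int); print(u0,v0)
im=c['image'][:,:,::-1].copy()
cv2.imwrite('pics/w2c.png',cv2.resize(im[v0:v0+100,u0:u0+120],None,fx=6,fy=6,interpolation=cv2.INTER_CUBIC))
```

```text
[0.54400245 0.13303405 0.22260212] [-3.19954571e-02  9.99487386e-01  1.88623287e-04 -1.10458153e-03] 1.875
(array([0.55051182, 0.12942643, 0.1631256 , 0.00881541]), np.float64(0.18942697768762679))
194 137
```

View pics/w2c.png

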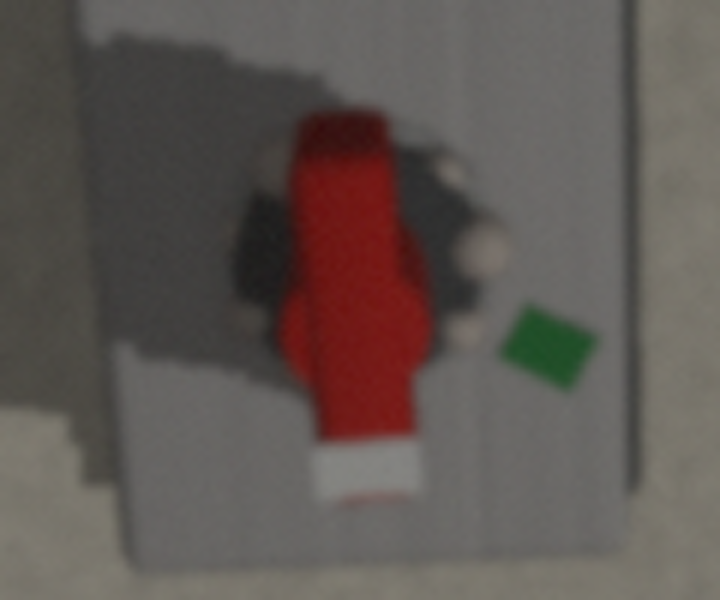

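Close view (crop ×6, origin 194,137): the wing's top runs from the near end (293–394,156) to the white tip's end (316–421,499); green mark at (549,347). These corners give the axis and yaw.

Run:
```python
from h import *
w=dict(np.load('pics/w2.npz'))
f=lambda x,y,z: px2w(w,194+x/6-.5+.08,137+y/6-.5+.08,z)
a,b,c,d=[f(*p,.102) for p in((293,156),(394,156),(421,498),(316,500))]
n=(a+b)/2;t=(c+d)/2
print('near',n,'tip',t,'len',np.linalg.norm(t-n),'thick',np.linalg.norm(a-b),'mid',(n+t)/2,'yaw',np.arctan2(*(t-n)[[1,0]]))
g=f(549,347,.06); m=(n+t)/2; print('green',g,'ang',np.arctan2(*(g-m)[[1,0]]))
l1,l2,r1,r2=f(100,300,.06),f(133,568,.06),f(630,40,.06),f(625,548,.06)
for q in(l1,l2,r1,r2):print(q)
from rig import env
from scipy.spatial.transform import Rotation as R
M=R.from_quat(env.get_obs()['tcp_rot']).as_matrix(); print(np.arctan2(M[1,1],M[0,1]), M[:,2],env.get_obs()['joint_pos'])
```

```text
near [0.52129527 0.12581559 0.102     ] tip [0.56921685 0.13197878 0.102     ] len 0.04831627821095325 thick 0.0131179549705048 mid [0.54525606 0.12889718 0.102     ] yaw 0.12790769912172437
green [0.55945287 0.15953848 0.06      ] ang 1.1369186094450048
[0.55617093 0.08880677 0.06      ]
[0.60175434 0.09500285 0.06      ]
[0.51038568 0.16730182 0.06      ]
[0.59311199 0.17500831 0.06      ]
1.634797712697153 [-2.22010080e-03  3.06370010e-04 -9.99997489e-01] [ 1.02712625e-01  4.32268108e-01  1.47271668e+00  5.63140902e-04
  1.23878491e+00 -1.53226971e+00]
```

Wing 48×13 mm measured against 50×14 given; centre (0.545, 0.129), yaw 0.128; the green mark is 1.01 rad on, so it fits. Descending to the grip.

Emit:
carry_out(moves=[[[0,-1,-35],[0,0,0.032],50],[[0,-2,-35],[0,0,0.032],50],[[0,0,-30],[0,0,0],50],[[0,0,-25],[0,0,0],50],[[0,0,0],[0,0,0],50]], grip_force=40)

```text
time_s: 2.5
tcp_pos: [0.5429, 0.1307, 0.0974]
tcp_rot: [-0.065, 0.998, 0.0, -0.002]
contact_force: [-0.2, 0.2, -0.4]
width: 0.584
```

Emit:
carry_out(moves=[[[0,0,0],[0,0,0],25],[[0,0,0],[0,0,0],5],[[0,0,0],[0,0,0],5],[[0,0,0],[0,0,0],5],[[0,0,0],[0,0,0],5]])

```text
time_s: 3.12
tcp_pos: [0.5457, 0.1284, 0.1002]
tcp_rot: [-0.064, 0.998, -0.001, 0.001]
contact_force: [-0.9, -5.7, 4.7]
width: 0.153
```

```bash
cat > s.py <<'E'
from rig import env
import numpy as np
from scipy.spatial.transform import Rotation as R
o=env.get_obs(); M=R.from_quat(o['tcp_rot']).as_matrix()
print(o['time_s'],o['tcp_pos'],'jaw yaw',round(np.arctan2(M[1,1],M[0,1]),4),'width mm',o['width']*85.4,'F',o['contact_force'],'T',o['ft_torque'])
E
python3 s.py
python3 - <<'E'
from h import *
c=snap('wrist','w3')
E
```

```text
3.125 [0.54572099 0.12838639 0.10018896] jaw yaw 1.699 width mm 13.057697622872938 F [-0.88582862 -5.73029031  4.65991289] T [-0.75885557  0.14646341  0.00183003]
```

View pics/w3.png

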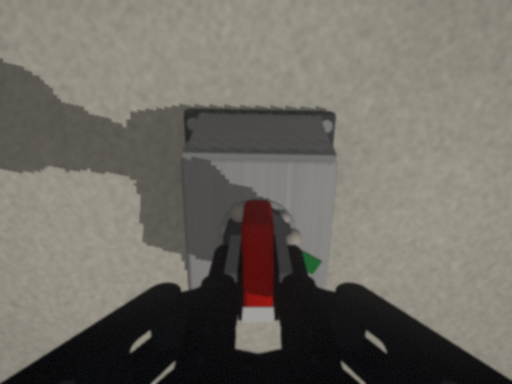

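The jaws hold the wing (13 mm opening), red bar squarely between the pads at (258,260). Relieving the small lateral/upward load, then the first anticlockwise swing.

Emit:
carry_out(moves=[[[0,-1,2],[0,0,0.04],5],[[0,0,0],[0,0,0.08],5],[[0,0,0],[0,0,0.08],5],[[0,0,0],[0,0,0.08],5],[[0,0,0],[0,0,0],5]])

```text
time_s: 3.8
tcp_pos: [0.5457, 0.1283, 0.1003]
tcp_rot: [-0.202, 0.979, -0.0, 0.001]
contact_force: [5.3, -0.8, -9.6]
width: 0.154
```

```bash
python3 s.py
```

```text
3.8 [0.54566225 0.12825905 0.10033532] jaw yaw 1.9781 width mm 13.143444746354303 F [ 5.32887921 -0.76531325 -9.60159193] T [ 0.00649806 -0.9309669   0.09008583]
```

Emit:
carry_out(moves=[[[0,0,-1],[0,0,-0.12],5],[[0,0,0],[0,0,-0.13],5],[[0,0,0],[0,0,-0.13],5],[[0,0,0],[0,0,-0.13],5],[[0,0,0],[0,0,-0.13],5]])

```text
time_s: 4.42
tcp_pos: [0.5457, 0.1283, 0.1003]
tcp_rot: [0.119, 0.993, 0.0, 0.001]
contact_force: [3.0, -1.5, -3.7]
width: 0.157
```

Emit:
carry_out(moves=[[[0,0,0],[0,0,0],5]])

```text
time_s: 4.55
tcp_pos: [0.5457, 0.1283, 0.1002]
tcp_rot: [0.116, 0.993, 0.0, 0.001]
contact_force: [3.0, -1.6, 0.2]
width: 0.15
```

```bash
python3 s.py;  python3 - <<'E'
from h import *
c=snap('wrist','w4')
E
```

```text
4.55 [0.54571488 0.12827512 0.10023724] jaw yaw 1.3386 width mm 12.81296441947783 F [ 3.02065535 -1.58870633  0.15226256] T [-0.2266759  -0.67654292 -0.03387651]
```

View pics/w4.png

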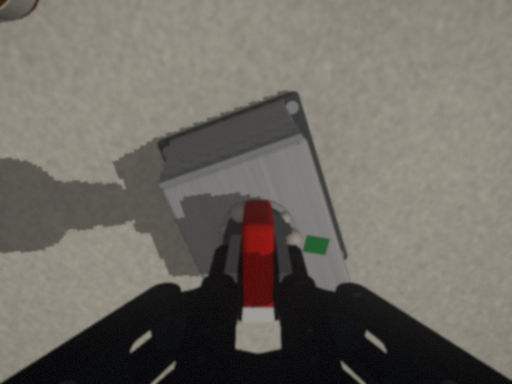

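The red wing stayed in line with the jaws (tip at 258,314) while the holder appears turned about 17°, so the knob is really turning. Second pair of swings.

Emit:
carry_out(moves=[[[0,0,0],[0,0,0.13],5],[[0,0,0],[0,0,0.13],5],[[0,0,0],[0,0,0.13],5],[[0,0,0],[0,0,0.13],5],[[0,0,0],[0,0,0.12],5]])

```text
time_s: 5.22
tcp_pos: [0.5457, 0.1283, 0.1002]
tcp_rot: [-0.206, 0.979, -0.0, 0.001]
contact_force: [2.5, -2.2, 0.1]
width: 0.154
```

Emit:
carry_out(moves=[[[0,0,0],[0,0,0],5]])

```text
time_s: 5.35
tcp_pos: [0.5457, 0.1283, 0.1002]
tcp_rot: [-0.203, 0.979, -0.0, 0.001]
contact_force: [3.6, -2.9, 0.9]
width: 0.15
```

Emit:
carry_out(moves=[[[0,0,0],[0,0,-0.12],5],[[0,0,0],[0,0,-0.13],5],[[0,0,0],[0,0,-0.13],5],[[0,0,0],[0,0,-0.13],5],[[0,0,0],[0,0,-0.13],5]])

```text
time_s: 5.98
tcp_pos: [0.5457, 0.1283, 0.1003]
tcp_rot: [0.119, 0.993, 0.0, 0.001]
contact_force: [4.2, -2.5, 1.9]
width: 0.154
```

Emit:
carry_out(moves=[[[0,0,0],[0,0,0],5]])

```text
time_s: 6.1
tcp_pos: [0.5457, 0.1283, 0.1002]
tcp_rot: [0.116, 0.993, 0.0, 0.001]
contact_force: [4.1, -2.4, 4.6]
width: 0.16
```

```bash
python3 s.py
```

```text
6.1 [0.54572032 0.12830356 0.10022715] jaw yaw 1.3387 width mm 13.622006295411383 F [ 4.08562486 -2.38072855  4.58957465] T [-0.39054196 -0.7115301  -0.09057605]
```

Emit:
carry_out(moves=[[[0,0,0],[0,0,0.12],5],[[0,0,0],[0,0,0.13],5],[[0,0,0],[0,0,0.13],5],[[0,0,0],[0,0,0.13],5],[[0,0,0],[0,0,0.13],5]])

```text
time_s: 6.72
tcp_pos: [0.5457, 0.1283, 0.1002]
tcp_rot: [-0.206, 0.979, -0.0, 0.001]
contact_force: [2.8, -2.2, 3.9]
width: 0.156
```

Emit:
carry_out(moves=[[[0,0,0],[0,0,0.13],5],[[0,0,0],[0,0,0.13],5],[[0,0,0],[0,0,0.13],5],[[0,0,0],[0,0,0.13],5],[[0,0,0],[0,0,0.1],5]])

```text
time_s: 7.35
tcp_pos: [0.5456, 0.1283, 0.1002]
tcp_rot: [-0.494, 0.869, -0.0, 0.001]
contact_force: [3.6, -3.3, 3.3]
width: 0.158
```

```bash
python3 s.py
```

```text
7.35 [0.5456142  0.128272   0.10022431] jaw yaw 2.6046 width mm 13.477741216421707 F [ 3.58107937 -3.25694298  3.27043023] T [-0.32706519 -0.52884606 -0.08434455]
```

Emit:
carry_out(moves=[[[0,0,0],[0,0,0.04],5],[[0,0,0],[0,0,0],5]])

```text
time_s: 7.6
tcp_pos: [0.5456, 0.1283, 0.1002]
tcp_rot: [-0.51, 0.86, -0.001, 0.001]
contact_force: [2.9, -3.2, 5.5]
width: 0.155
```

```bash
python3 s.py
```

```text
7.6 [0.5456004  0.12829529 0.10018817] jaw yaw 2.6405 width mm 13.20089401963417 F [ 2.9486417  -3.20851011  5.51898342] T [-0.35998576 -0.54761432  0.06073922]
```

Emit:
carry_out(moves=[[[0,0,0],[0,0,0.04],5],[[0,0,0],[0,0,0],5]])

```text
time_s: 7.85
tcp_pos: [0.5456, 0.1283, 0.1002]
tcp_rot: [-0.527, 0.85, -0.001, 0.001]
contact_force: [3.2, -3.9, 5.4]
width: 0.157
```

```bash
python3 s.py
```

```text
7.85 [0.54559625 0.12829349 0.10019965] jaw yaw 2.6801 width mm 13.38737427567488 F [ 3.21682955 -3.88673937  5.36610708] T [-0.33653579 -0.5504512   0.01763322]
```

Emit:
carry_out(moves=[[[0,0,0],[0,0,0.04],5],[[0,0,0],[0,0,0],5]])

```text
time_s: 8.1
tcp_pos: [0.5456, 0.1283, 0.1002]
tcp_rot: [-0.544, 0.839, -0.001, 0.001]
contact_force: [3.1, -2.8, 4.9]
width: 0.155
```

```bash
python3 s.py
```

```text
8.1 [0.54562954 0.12828059 0.10022286] jaw yaw 2.7201 width mm 13.257196044267843 F [ 3.12148846 -2.79590339  4.90953548] T [-0.28650206 -0.55484789  0.02698734]
```

Not at the stop yet: no torque rise and the yaw tracks fully. Continuing in small steps.

Emit:
carry_out(moves=[[[0,0,0],[0,0,0.03],5],[[0,0,0],[0,0,0],5]])

```text
time_s: 8.35
tcp_pos: [0.5456, 0.1282, 0.1002]
tcp_rot: [-0.555, 0.832, -0.0, 0.001]
contact_force: [2.6, -3.4, 6.1]
width: 0.154
```

```bash
python3 s.py
```

```text
8.35 [0.54561144 0.12824927 0.10019195] jaw yaw 2.7477 width mm 13.162888538275965 F [ 2.55215156 -3.39214533  6.08962624] T [-0.41827731 -0.53661739 -0.9125536 ]
```

Emit:
carry_out(moves=[[[0,0,0],[0,0,0.03],5],[[0,0,0],[0,0,0],5]])

```text
time_s: 8.6
tcp_pos: [0.5456, 0.1282, 0.1003]
tcp_rot: [-0.567, 0.824, -0.0, 0.001]
contact_force: [2.6, -3.6, 5.9]
width: 0.155
```

```bash
python3 s.py
python3 - <<'E'
from h import *
c=snap('wrist','w5')
E
```

```text
8.6 [0.54563126 0.12823284 0.10025919] jaw yaw 2.776 width mm 13.269743425208771 F [ 2.57765324 -3.60764608  5.93185392] T [-0.48803654 -0.46387341 -1.53737316]
```

View pics/w5.png

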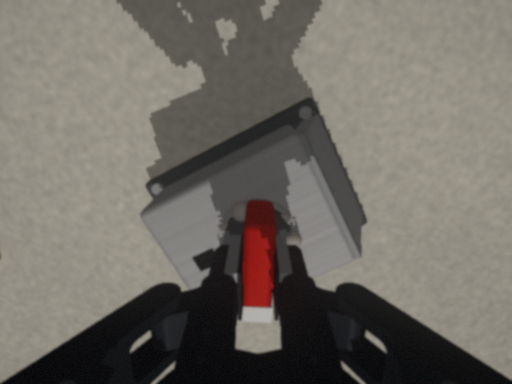

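The z torque rose from about 0 to -0.9 and then -1.5 N m, with the stop near jaw yaw 2.735. The view shows the wing still in line with the jaws and the black mark at (205,259) well clockwise of it. Taking off the overtwist, then releasing and lifting.

Emit:
carry_out(moves=[[[0,0,0],[0,0,-0.035],5],[[0,0,0],[0,0,0],5],[[0,0,0],[0,0,0],45],[[0,0,0],[0,0,0],45],[[0,0,0],[0,0,0],45]])

```text
time_s: 9.28
tcp_pos: [0.5442, 0.1286, 0.0989]
tcp_rot: [-0.554, 0.833, 0.001, -0.001]
contact_force: [-0.2, 0.4, 0.5]
width: 0.528
```

```bash
python3 s.py
```

```text
9.275 [0.54417395 0.12862979 0.09887422] jaw yaw 2.7446 width mm 45.08317926509635 F [-0.17218859  0.35900882  0.48992124] T [0.01207742 0.02115637 0.03677879]
```

Emit:
carry_out(moves=[[[0,0,15],[0,0,0],45],[[0,0,35],[0,0,0],45],[[0,0,50],[0,0,0],45],[[0,0,50],[0,0,0],45],[[0,0,0],[0,0,0],45]])

```text
time_s: 9.9
tcp_pos: [0.5467, 0.1287, 0.2549]
tcp_rot: [-0.554, 0.833, -0.002, 0.004]
contact_force: [-0.7, -0.5, -0.7]
width: 0.525
```

```bash
python3 s.py
python3 - <<'E'
from fit import *
c=snap('wrist','w6'); t=snap('top','top6')
p=np.array(w2px(c,[.545,.13,.09])); u0,v0=(p-[60,50]).astype(int); print(u0,v0)
a=cv2.resize(c['image'][v0:v0+100,u0:u0+120],None,fx=5,fy=5,interpolation=cv2.INTER_CUBIC)
cv2.imwrite('pics/w6c.png',a[:,:,::-1])
E
```

```text
9.9 [0.54668194 0.1287167  0.25485763] jaw yaw 2.7442 width mm 44.849311539364464 F [-0.70328689 -0.45188873 -0.74958774] T [ 0.0166936  -0.01701718  0.00743306]
201 125
```

View pics/w6c.png

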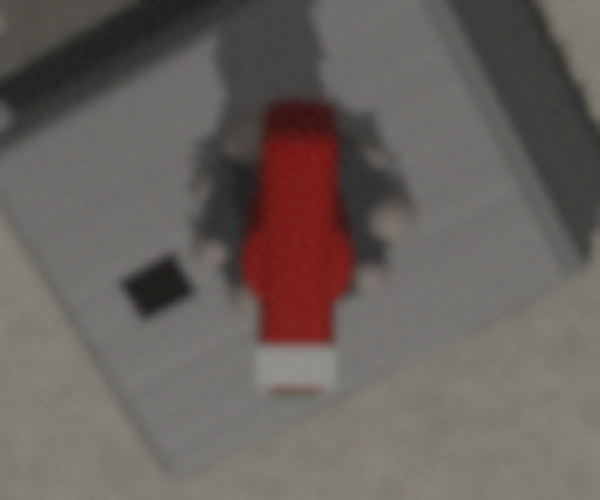

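View pics/top6.png

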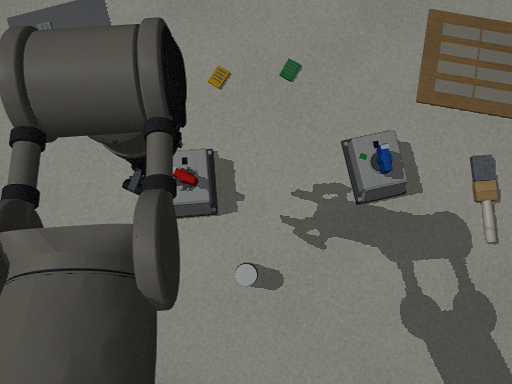

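Run:
```python
from h import *
w=dict(np.load('pics/w6.npz'))
f=lambda x,y,z: px2w(w,201+x/5-.4,125+y/5-.4,z)
n,t=f(301,138,.102),f(297,388,.102); print(n,t,np.linalg.norm(t-n),'yaw',np.arctan2(*(t-n)[[1,0]]))
b=f(158,285,.06); m=(n+t)/2; print('black ang',np.arctan2(*(b-m)[[1,0]]))
print(env.finish_job())
```

```text
[0.5362906  0.10698078 0.102     ] [0.55492714 0.149851   0.102     ] 0.046745871198132914 yaw 1.160721686081486
black ang 0.105017427778258
the job is handed in; nothing more can be done
None
```

The red knob was rocked free, turned to its stop and released, and I have handed in the job. No verdict was reported.

- **Rocking:** I gripped the wing across its thickness and swung it anticlockwise, clockwise, anticlockwise, clockwise. By the jaw angle, each swing reached about 0.3 to 0.35 rad either side of zero.
- **Turning to the stop:** I then turned it anticlockwise in small steps until the twist on the wrist rose sharply to -0.9 and then -1.5 N m. I took off the excess twist, opened the jaws and lifted clear. The clock read about 10 s.
- **Knob position:** In the last close picture the wing lies 1.06 rad anticlockwise of the black mark, against 1.05 expected. The green mark is hidden under the white tip.
- **Everything else:** In the last top picture, judged by eye, the blue knob and the brown jar are where they started. The measured force was back to about zero after letting go.

The wing measured 47 to 48 mm long in the close pictures, where 50 mm was given. The last top picture partly hid the red holder behind the arm, so the knob check rests on the wrist camera alone.

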